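Find the hidden catch of the bread riser and spring its knife drawer

ROBOT

A 6-joint arm with a two-finger parallel gripper is mounted at the origin on the work surface. World frame = base frame: x ahead of the robot, y to its left, z up, the work surface at z = 0. Lengths are in mm, angles in rad, forces in N, time in s.
With the tool pointing down it reaches from about 350 to 775 mm from the base axis. Payload 7.3 kg.
Tool frame: the origin (TCP) lies midway between the tips of the shut fingers; the grasp point (between the pads) lies 19 mm behind it; z points along the fingers, y is the line along which they close (so a half turn about z gives the same grasp; the last joint's range is limited). The gripper opens to 92 mm and grips with 3 to 60 N. Pads are 19 mm wide; open, the fingers measure 130 mm over their backs; the gripper's body (75 mm by 190 mm) begins 47 mm behind the grasp point.
Start: joints at [-1.403, 0.342, 1.524, -0, 1.275, -0.146], TCP at [162.077, -499.376, 226.741] pointing down, gripper open.
Joint ranges: [-2.53, 2.53], [-0.77, 2.02], [0.04, 2.7], [-1, 4.14], [0.28, 2.66], [-3.11, 3.11]. Speed limits (rad/s): [2.57, 2.57, 3.14, 3.14, 3.14, 3.14].

INTERFACE

Orientations are given as [roll, pitch, yaw] about the fixed x, y, z axes, in that order (R = Rz(yaw) Ry(pitch) Rx(roll)).
In Python, from plant import * gives the robot as it stands.
- The arm moves only by the tool step_arm, never from a script. Its argument "deltas" is one flat list of numbers, 5 for each row, row after row: the shift along the world's x, y, z in mm, then the turn about the world's z in degrees, then the finger opening in mm, from 0 to 91.8. In form: [tx, ty, tz, turn, gripper, tx, ty, tz, turn, gripper, ...]. A call has exactly 10 rows; each row shifts and turns the commanded pose from where the row before left it; what a row does not reach is not made up. A row lasts 1/8 s, in which the tool goes at most 62.5 mm and 10.7 degrees, less where a joint would pass 70% of its speed; a pose out of reach is approached as far as the arm can. A call is refused whole if a number of a shift passes 62.5 or a number of a turn 10.7, either way. A call with a gripper value outside its range is refused whole. The fingers move at their own pace and stop on an object; the grip force is fixed at half the most. Time passes only in rows, so rows that do not move let the fingers close, or fill a call up. It gives the time, the measured TCP pose, the force, the opening and the grip force at its end, in the units of the state.
- get_obs(): the state, without advancing time (a new reading comes with each control period).
- capture(name): name is "scene" or "side" or "wrist"; returns the picture (400x640x3 uint8, red, green, blue); there is no depth.
- camera_params(name): a dict with "mtx" (3x3 intrinsics, pixels), "k1" (the pictures are not rectified: a ray, as slopes to the right and down, at radius r is drawn at 1 + k1 r^2 times it, then the intrinsics apply), "rvec" (rotation vector, rad) and "tvec" (3), from world to camera coordinates, as OpenCV has them. Camera axes: x right, y down, z forward; pixel columns grow to the right and rows downward; lengths in mm; the calibration is good to about 2 mm. A picture is of the moment at which its call begins: read the wrist's pose just before it. camera_params takes no time and is no camera call; for the wrist camera it gives the pose at the moment of the call.
- close_job(): hands the job in; it is judged then, once.
The state is a dict: "time": time; "joint_positions": joint angles; "dq": joint speeds; "tau": joint torques, N m; "tool_pos": TCP position; "tcp_rot": TCP orientation; "contact_force": force on the tool from outside, world axes, zero at the start; "moment": the same for the moment, N m; "grip_width": finger opening in mm; "finger_force": force on a finger pad.
Only numpy, scipy, OpenCV 4.12 (cv2) and the standard library are available. Lean on these libraries where they do the work, as an engineer would, in place of code of your own. Each camera call takes 0.05 s, during which the arm holds its last target. There are 200 camera calls.

TASK

The wooden serving riser on the bread buffet hides a knife drawer. Feel lightly with your closed fingertips along the row of six look-alike blocks in its top for the one whose round centre is slightly sunk and gives, and press that in until the drawer springs out at the front; then let go of the catch so it comes back up, and leave the drawer out. Do not lean hard on anything, and do not move, lift or knock the jar, dish, pepper mill or mug.

Things in the scene. Friction and masses are not known exactly. Their poses are not given: they have to be found in the camera images.
- riser: Fixed brown wooden riser, a flat-topped box 260 (x) by 440 (y) by 105 mm high; origin at the centre of its underside on the table, z up; its drawer front faces its -x. One row of six square blocks is let into its top, one of them with the hidden push button. Pressing anything with 40 N or more is too hard.
- row (a point): Middle of the row of blocks, on the riser's top face (105 mm up); axes as the riser's. The blocks, 66 by 66 mm, lie edge to edge along y, centres at y = -165, -99, -33, 33, 99, 165 mm; the top beyond the row's ends is solid wood 22 mm wide. Each shows a 54 mm circle. Five are solid and flush (a drawn ring); in one, changing from run to run, the circle is the button.
- catch (a joint): Travel of the push button, a wooden disc of 51.6 mm in a 54 mm round hole, its face 3 mm below the top, in m: 0 at rest, 0.006 fully in (9 mm below the top; the closed fingertips go into the hole). A spring resists with 2 N at first, 5 N fully in, and lifts it again. The drawer is freed at about 0.004. Its place is not told: it is felt or seen.
- drawer (a joint): Opening of the handleless drawer (front panel 396 by 74 mm), m: 0 shut and held by the catch, 0.07 fully out. When the catch is pressed a spring slides it out towards the riser's -x, within about a second, and it stays out.
- jar: Bystander: closed amber glass jar with a brass cap, 56 mm across, 65 mm high, upright on the riser's top behind the row of blocks; origin at the centre of its underside.
- ramekin: Bystander: open white ceramic dish, 72 mm across, 40 mm high, on the riser's top behind the row of blocks; origin at the centre of its underside.
- mill: Bystander: dark turned-wood pepper mill, 56 mm across, 157 mm high, on the table beyond the riser's +y end; origin at the centre of its underside.
- mug: Bystander: white mug with a handle, 80 mm across, 90 mm high, on the table beyond the riser's -y end; origin at the centre of its underside.

How it is judged (in metres and radians):
On the way, in this order (a step that is already met when the one before it is completed fails the run):
1. the hidden button is being pushed in (value of joint catch above 0.0025 m).
2. the drawer springs out (value of joint drawer above 0.055 m), for 0.1 s.
At the end, for the whole second after the job is handed in: The drawer is out by more than 55 mm, the button has come back up to within 1.5 mm of rest, and jar, dish, mill and mug are within 15 mm of where they stood (value of joint drawer above 0.055 m and value of joint catch below 0.0015 m and distance of each of jar, ramekin, mill, mug from where it was at the start of the episode below 0.015 m); the robot touches nothing.
It fails at once if the robot pressed on something with more than 40 N (contact force between any of the fingers, the arm and anything else above 40 N).
It fails at once if a bystander was moved, lifted or knocked (not (distance of each of jar, ramekin, mill, mug from where it was at the start of the episode below 0.025 m)).
It also fails if it takes over 54 s, if anything falls off the work surface, if the arm or the gripper's body presses on something with over 40 N, if the wrist force passes 120 N, or if a joint passes its speed limit or range.

## Working session

There is one attempt and no reset: what is moved stays moved. The work goes in short steps, Python scripts to look and compute and a tool call to move; the robot and the scene stay as the last step left them, time stands still between calls to the robot, and variables do not carry over. Pictures are saved under pics/ and viewed, at most 10 in all, crops included, and the job is handed in when it is done.

Besides the shell and the picture viewer there is one more tool, called by a JSON object that holds its "method" and its "body", one argument or row to a line. step_arm: Moves the arm, as the interface text tells. Its arguments: {"type":"object","properties":{"deltas":{"type":"array","items":{"type":"number"}}},"required":["deltas"]}

```bash
mkdir -p pics; python3 - <<'E'
from plant import *
import cv2
for n in ("scene","side"):
    cv2.imwrite(f"pics/{n}0.png",capture(n)[:,:,::-1])
o=get_obs();print(o)
E
```

```text
{'time': 0.1, 'joint_positions': array([-1.40299581e+00,  3.42660406e-01,  1.52493796e+00,  4.22057180e-05,
        1.27542506e+00, -1.45972870e-01]), 'dq': array([ 9.55740993e-04, -2.43178402e-03, -2.21045537e-03, -2.03035118e-03,
        1.08745687e-03,  7.75314264e-06]), 'tau': array([ 1.70892075e-03, -4.32004130e+01, -2.44694120e+01,  7.18803238e-02,
        5.26112714e-02, -4.83172892e-05]), 'tool_pos': array([ 162.02463647, -498.97610052,  226.10490762]), 'tcp_rot': array([-3.14018297e+00, -2.48043400e-04,  3.13760895e-01]), 'contact_force': array([-0.06493511,  0.45204971,  0.39890853]), 'moment': array([-0.03763684, -0.01269667,  0.0293644 ]), 'finger_force': 0.0, 'grip_width': 92.01663627574489}
```

View pics/scene0.png

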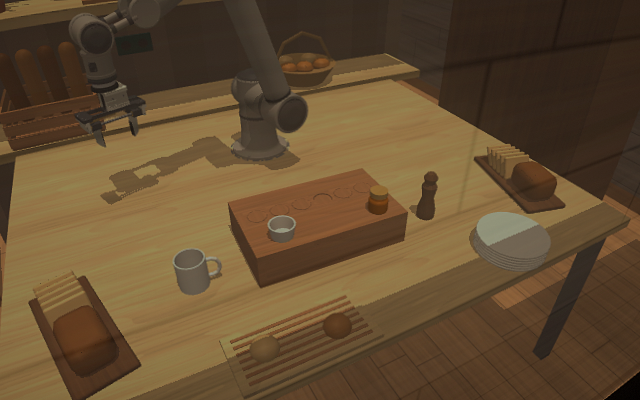

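View pics/side0.png

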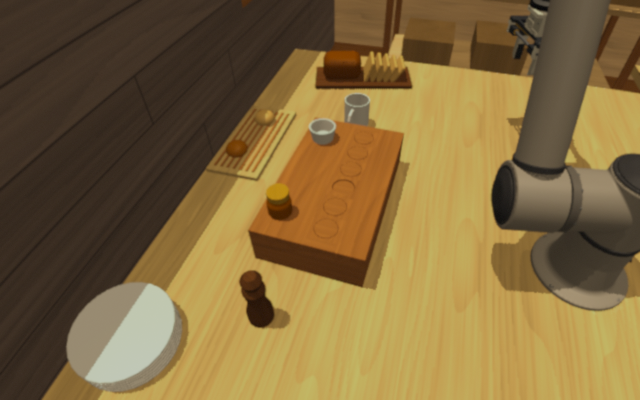

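The scene view shows the riser top with six rings and a darker one near (323,197). In the side view a darker ring is near (343,187). I'll enlarge both and cast rays.

```bash
cat >h.py <<'E'
from plant import *
import cv2, numpy as np
def ray(n,px,z):
    c=camera_params(n);K=np.array(c["mtx"],float);R,_=cv2.Rodrigues(np.array(c["rvec"],float));t=np.array(c["tvec"],float).ravel()
    p=cv2.undistortPoints(np.array(px,float).reshape(-1,1,2),K,np.array([c["k1"],0,0,0.])).reshape(-1,2)
    d=np.c_[p,np.ones(len(p))]@R; o=-R.T@t
    return o+d*((z-o[2])/d[:,2])[:,None]
E
python3 - <<'E'
from h import *
a=cv2.imread("pics/scene0.png")[160:290,220:420];b=cv2.imread("pics/side0.png")[110:280,250:420]
cv2.imwrite("pics/c1.png",np.hstack([cv2.resize(a,(800,520),interpolation=2)]))
cv2.imwrite("pics/c2.png",cv2.resize(b,(595,595),interpolation=2))
np.set_printoptions(precision=1,suppress=True)
print(ray("scene",[(229,205),(362,170),(407,211),(258,256),(323,197)],105))
print(ray("side",[(343,122),(404,135),(362,270),(258,235),(343,187)],105))
E
```

```text
[[ 472.3 -265.   105. ]
 [ 485.   167.8  105. ]
 [ 729.3  163.9  105. ]
 [ 710.  -269.1  105. ]
 [ 560.5  -11.5  105. ]]
[[ 628.5 -271.9  105. ]
 [ 452.6 -255.6  105. ]
 [ 471.8  197.4  105. ]
 [ 703.3  170.7  105. ]
 [ 564.3  -16.6  105. ]]
```

View pics/c1.png

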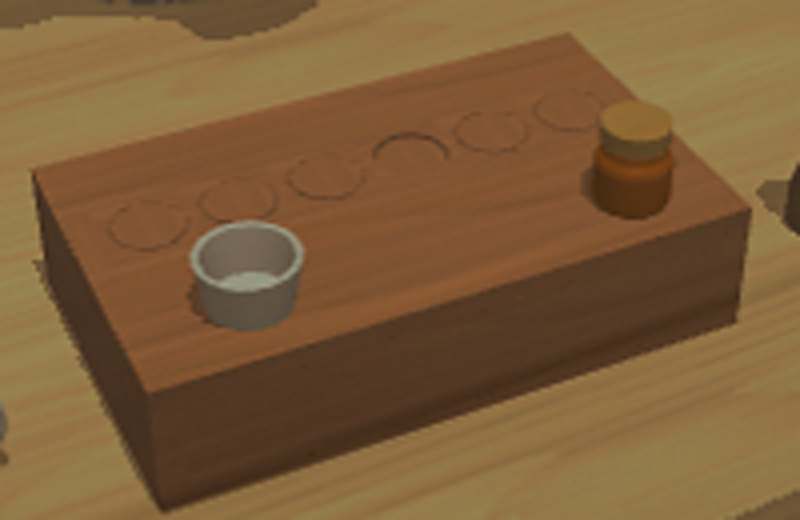

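View pics/c2.png

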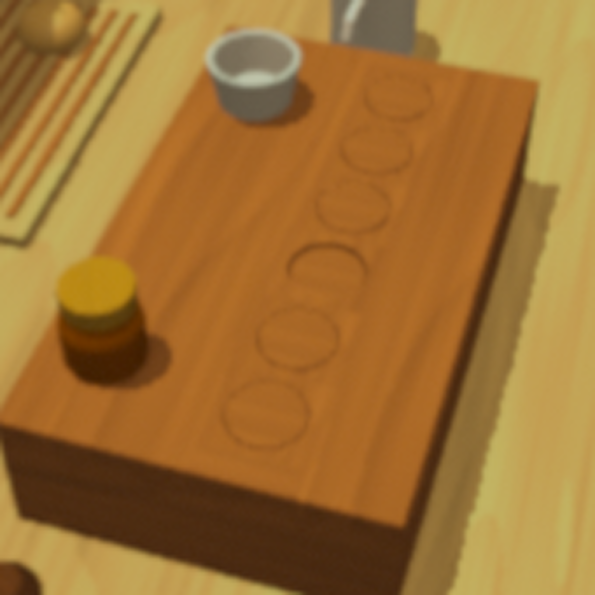

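Both views agree. The fourth ring from the -y end shows a dark shadowed rim (c1 ~(410,155), c2 ~(327,270)) and the other five are thin drawn rings, so that one is the button (y=+33). Next I fit the row and locate the jar and dish.

```bash
python3 - <<'E'
from h import *
np.set_printoptions(precision=1,suppress=True)
s=np.array([(148,225),(237,200),(325,176),(491,132),(568,110)])/4-.4+[220,160]
d=np.array([(398,97),(376,149),(352,207),(298,338),(266,414)])/3.5-.4+[250,110]
Y=np.array([-165,-99,-33,99,165])
for n,p in(("scene",s),("side",d)):
    q=ray(n,p,105)[:,:2]; f=np.polyfit(Y,q,1); e=f[1]+33*f[0]
    print(n,f[0],np.degrees(np.arctan2(-f[0,0],f[0,1])),f[1],"button",e, np.abs(q-np.outer(Y,f[0])-f[1]).max())
print("jar cap centre z170",ray("scene",[(636/4+220,118/4+160)],168),ray("side",[(98/3.5+250,287/3.5+110)],168))
print("ram rim z145",ray("scene",[(247/4+220,255/4+160)],145),ray("side",[(254/3.5+250,62/3.5+110)],145))
E
```

```text
scene [0. 1.] -2.216507645130612 [562.1 -49.6] button [563.4 -16.6] 0.8498867273752921
side [0. 1.] -2.039475297772092 [563.9 -51.3] button [565.  -18.2] 0.6379476190431745
jar cap centre z170 [[679.6  97.7 168. ]] [[679.2  95.5 168. ]]
ram rim z145 [[ 667.7 -185.3  145. ]] [[ 661.  -178.3  145. ]]
```

{"method": "step_arm", "body": {
  "deltas": [35,40,0,-2,0,35,40,0,-2,0,35,40,0,-2,0,35,40,0,-2,0,35,40,0,-2,0,35,40,0,-2,0,35,40,0,-2,0,35,40,0,-2,0,35,40,0,-2,0,35,40,0,-2,0]
}}

```text
time: 1.35
tool_pos: [512.9, -97.8, 226.5]
tcp_rot: [3.141, 0.001, -0.036]
contact_force: [0.3, -0.6, -0.6]
grip_width: 1.0
finger_force: 0.0
```

{"method": "step_arm", "body": {
  "deltas": [20,30,0,0,0,20,30,0,0,0,12,21,0,0,0,0,0,-30,0,0,0,0,-30,0,0,0,0,-25,0,0,0,0,-10,0,0,0,0,-5,0,0,0,0,0,0,0,0,0,0,0,0]
}}

```text
time: 2.6
tool_pos: [564.6, -18.5, 127.6]
tcp_rot: [3.141, -0.002, -0.035]
contact_force: [0.1, 0.6, 0.5]
grip_width: 0.2
finger_force: 0.0
```

```bash
python3 - <<'E'
from h import *
print(get_obs()["tool_pos"],get_obs()["contact_force"])
a=cv2.cvtColor(capture("scene"),4)[150:250,260:400];b=cv2.cvtColor(capture("side"),4)[110:250,270:430]
cv2.imwrite("pics/d.png",np.vstack([cv2.resize(a,(420,300),interpolation=2),cv2.resize(b,(420,300),interpolation=2)]))
E
```

```text
[564.59165129 -18.47991256 127.61680605] [0.11834888 0.62908257 0.46501622]
```

View pics/d.png

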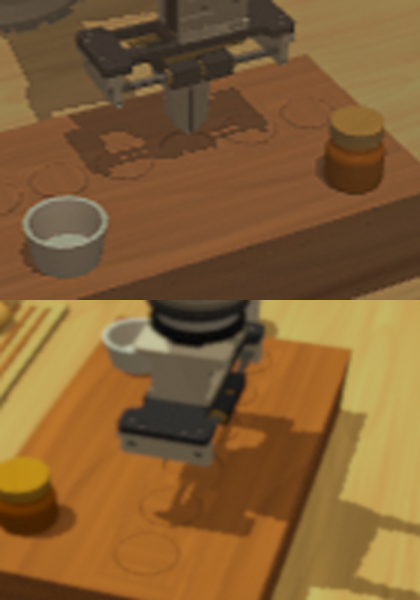

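The closed fingertips hang over the fourth circle, clear of the jar and dish. Now a slow descent.

{"method": "step_arm", "body": {
  "deltas": [0,1.5,-10,0,0,0,0,-8,0,0,0,0,-2,0,0,0,0,-1,0,0,0,0,-1,0,0,0,0,-1,0,0,0,0,-1,0,0,0,0,0,0,0,0,0,0,0,0,0,0,0,0,0]
}}

```text
time: 3.95
tool_pos: [564.1, -16.9, 102.8]
tcp_rot: [3.141, -0.0, -0.035]
contact_force: [-0.4, 0.3, 0.4]
grip_width: 0.0
finger_force: 0.0
```

Tips are below the top face with no force, so they are in the hole. Press on.

{"method": "step_arm", "body": {
  "deltas": [0,0,-1,0,0,0,0,-1,0,0,0,0,-1,0,0,0,0,-1,0,0,0,0,-1,0,0,0,0,0,0,0,0,0,0,0,0,0,0,0,0,0,0,0,0,0,0,0,0,0,0,0]
}}

```text
time: 5.2
tool_pos: [564.2, -16.9, 97.8]
tcp_rot: [3.141, -0.0, -0.035]
contact_force: [0.0, 0.3, 4.7]
grip_width: 0.5
finger_force: 1.9
```

```bash
python3 - <<'E'
from h import *
print(get_obs()["tool_pos"],get_obs()["contact_force"])
cv2.imwrite("pics/e.png",cv2.cvtColor(capture("side"),4))
E
```

```text
[564.18832195 -16.88103675  97.77635326] [4.21853233e-03 3.30859107e-01 4.69594929e+00]
```

View pics/e.png

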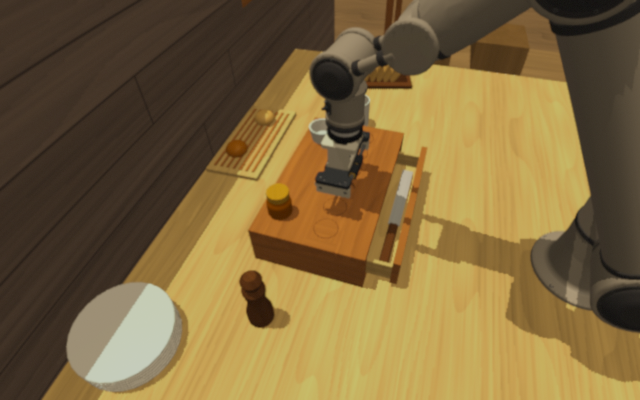

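The drawer is out (its front runs from (420,150) to (398,278)), with 4.7 N on the button. Retract straight up.

{"method": "step_arm", "body": {
  "deltas": [0,0,2,0,0,0,0,3,0,0,0,0,5,0,0,0,0,10,0,0,0,0,20,0,0,0,0,30,0,0,0,0,30,0,0,0,0,20,0,0,0,0,0,0,0,0,0,0,0,0]
}}

```text
time: 6.5
tool_pos: [563.5, -16.8, 216.9]
tcp_rot: [-3.142, 0.002, -0.035]
contact_force: [-0.5, 0.3, -0.2]
grip_width: 0.6
finger_force: 0.0
```

```bash
python3 - <<'E'
from h import *
print(get_obs()["tool_pos"],get_obs()["contact_force"])
cv2.imwrite("pics/f.png",cv2.cvtColor(capture("side"),4))
E
```

```text
[563.53068631 -16.79784476 216.8983374 ] [-0.47129863  0.3441441  -0.22447317]
```

View pics/f.png

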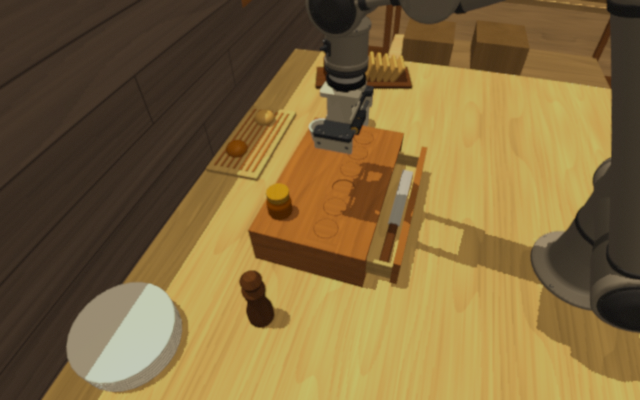

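The drawer is still out, the arm is clear, the button ring at (343,187) looks as it did at the start, and the jar and mill have not moved.

```bash
python3 -c "
from plant import *
print(close_job())"
```

```text
the job is handed in; nothing more can be done
None
```

I pressed the button in the fourth block from the -y end with about 5 N, the drawer sprang out and stayed out, I let the button go, moved the arm clear and handed the job in; the hand-in gave no verdict.

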